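# Check the brake lever of a microscope trolley handle

### The arm

A 6-joint arm with a two-finger parallel gripper is mounted at the origin on the work surface. World frame = base frame: x ahead of the robot, y to its left, z up, the work surface at z = 0. Lengths are in mm, angles in rad, forces in N, time in s.
With the tool pointing down it reaches from about 350 to 775 mm from the base axis. Payload 7.3 kg.
Tool frame: the origin (TCP) lies at the very end of the fingers, on their centre line; the grasp point (between the pads) lies bot.grip_point_offset behind it (bot.grip_point_offset is the distance from the TCP to the grasp point, in mm); z points along the fingers, y is the line along which they close (so a half turn about z gives the same grasp; the last joint's range is limited). The gripper opens to 92 mm and grips with 3 to 60 N. Pads are 19 mm wide; open, the fingers measure 130 mm over their backs; the gripper's body (75 mm by 190 mm) begins 47 mm behind the grasp point.
Start: joints at [1.167, 0.342, 1.524, -0, 1.275, -0.146], TCP at [133.835, 507.674, 226.741] pointing down, gripper open.
Joint ranges: [-2.53, 2.53], [-0.77, 2.02], [0.04, 2.7], [-1, 4.14], [0.28, 2.66], [-3.11, 3.11]. Speed limits (rad/s): [2.57, 2.57, 3.14, 3.14, 3.14, 3.14].

### API

Orientations are given as [roll, pitch, yaw] about the fixed x, y, z axes, in that order (R = Rz(yaw) Ry(pitch) Rx(roll)).
In Python, from plant import bot gives the robot as it stands. The module is installed in compiled form; this text tells all that it offers.
- The arm moves only by the tool carry_out, never from a script. Its argument "plan" is a list of rows, each an object of numbers: "tx", "ty", "tz": the shift along the world's x, y, z in mm; "rx", "ry", "rz": the turn, a rotation vector about the world's x, y, z in rad. A call has 1 to 12 rows; each row shifts and turns the commanded pose from where the row before left it; what a row does not reach is not made up. A row lasts 1/10 s, in which the tool goes at most 50 mm and 8.59 degrees, less where a joint would pass 70% of its speed; a pose out of reach is approached as far as the arm can. A call with a gripper value outside its range is refused whole. "gripper" is the closure, from 0 (fully open) to 1 (shut), set as the call begins (left out, the last holds). The fingers move at their own pace and stop on an object; the grip force is fixed at half the most. Time passes only in rows, so rows that do not move let the fingers close. It gives the time, the measured TCP pose, the force, the opening and the grip force at its end, in the units of the state.
- bot.get_obs(): the state, without advancing time (a new reading comes with each control period).
- bot.capture(name): name is "side" or "top"; returns the picture (384x512x3 uint8, red, green, blue); there is no depth.
- bot.camera_model(name): a dict with "camera_matrix" (3x3 intrinsics, pixels), "dist" ([k1, k2, p1, p2, k3] as OpenCV has them; the pictures are not rectified), "R" (3x3) and "t" (3): a world point X has camera coordinates R X + t. Camera axes: x right, y down, z forward; pixel columns grow to the right and rows downward; lengths in mm; the calibration is good to about 2 mm. A picture is of the moment at which its call begins. camera_model takes no time and is no camera call.
- bot.close_job(): hands the job in; it is judged then, once.
The state is a dict: "time": time; "joint_positions": joint angles; "dq": joint speeds; "tau": joint torques, N m; "tool_pos": TCP position; "tcp_rot": TCP orientation; "contact_force": force on the tool from outside, world axes, zero at the start; "moment": the same for the moment, N m; "grip_width": finger opening in mm; "finger_force": force on a finger pad.
Only numpy, scipy, OpenCV 4.12 (cv2) and the standard library are available. Lean on these libraries where they do the work, as an engineer would, in place of code of your own. Each camera call takes 0.05 s, during which the arm holds its last target. There are 200 camera calls.

### The job

Check the red brake lever on the microscope trolley's push handle: with the backs or outside of the fingers, press it in from its outer side all the way to its stop, without forcing it, and hold it there for a good second to see that it stops short of the bar. Then ease it slowly all the way back out with the fingers still on it, so that it does not snap, and move clear. Do not grip the lever or touch the bar, leave the blue lever alone, and do not disturb or lift the things standing around.

Things in the scene. Friction and masses are not known exactly. Their poses are not given: they have to be found in the camera images.
- red_handle: trolley push handle with the red brake lever (the one to check), in a grey cradle fixed to the table: base plate 100 x 250 mm, two posts. Origin on the table under the bar's middle; y along the bar, x from the lever side towards the bar, z up. Its highest parts reach 127 mm above the table.
- red_bar: the straight round bar of that handle, black ribbed rubber grip up to 33 mm in diameter, 300 mm long, level, its axis 110 mm above the table. Origin at its middle; y along the bar.
- red_blade: red brake lever: upright strip 12 mm thick (its x), 20 mm high (its z), running along its own -y from the hinge to the free end 145 mm away (18 mm thick there). Origin on the upright hinge axis, 110 mm above the table. Its x points the way it is pressed, towards the bar; free space beyond its outer (-x) face. Its axes turn with the lever.
- red_press (a point): a good place to press the red lever: centre of its section, 100 mm from the hinge axis, 110 mm above the table; the outer face is 6 mm to the -x side. Same axes as the lever. Some 6 to 15 N there seats it on its stop; over 35 N would strain it.
- red_lever (a joint): red lever angle, rad, about the upright hinge, counter-clockwise from above as it is pressed: 0 = fully out (blade 0.40 rad from parallel to the bar), 0.34 = against its firm built-in stop, blade some 20 mm short of the bar. A spring pushes it out, 2.4 N 100 mm from the hinge when out, 5 N at the stop; it snaps back if the fingers slip off.
- blue_handle: trolley push handle with the blue brake lever (already checked, to be left alone), in a grey cradle fixed to the table: base plate 100 x 250 mm, two posts. Origin on the table under the bar's middle; y along the bar, x from the lever side towards the bar, z up. Its highest parts reach 127 mm above the table.
- blue_bar: the straight round bar of that handle, black ribbed rubber grip up to 33 mm in diameter, 300 mm long, level, its axis 110 mm above the table. Origin at its middle; y along the bar.
- blue_blade: blue brake lever: upright strip 12 mm thick (its x), 20 mm high (its z), running along its own -y from the hinge to the free end 145 mm away (18 mm thick there). Origin on the upright hinge axis, 110 mm above the table. Its x points the way it is pressed, towards the bar; free space beyond its outer (-x) face. Its axes turn with the lever.
- blue_press (a point): a good place to press the blue lever: centre of its section, 100 mm from the hinge axis, 110 mm above the table; the outer face is 6 mm to the -x side. Same axes as the lever. Some 6 to 15 N there seats it on its stop; over 35 N would strain it.
- blue_lever (a joint): blue lever angle, rad, about the upright hinge, counter-clockwise from above as it is pressed: 0 = fully out (blade 0.40 rad from parallel to the bar), 0.34 = against its firm built-in stop, blade some 20 mm short of the bar. A spring pushes it out, 2.4 N 100 mm from the hinge when out, 5 N at the stop; it snaps back if the fingers slip off.
- objective_mid (a point): loose microscope objective standing on the table on the lever side of the red handle, silver, 28 mm in diameter, 48 mm tall; point at half height. Bystander.
- oil_mid (a point): loose small amber immersion-oil bottle with black cap standing on the lever side of the blue handle, 30 mm in diameter, 65 mm tall; point at half height. Bystander.
- slidebox_mid (a point): loose green slide box, 85 x 60 x 35 mm, lying beyond the handles; point at its centre. Bystander.

How it is judged (in metres and radians):
On the way:
1. the red lever is pressed in to its stop by the fingers and held there (0.8 s) (value of joint red_lever above 0.318 rad and contact force between the fingers and red_blade above 1.5 N), for 0.8 s.
At the end, for the whole second after the job is handed in: After having been held within about 0.02 rad of its stop for 0.8 s, the red lever is back out (within 0.03 rad of fully out), the blue lever is out, and the objective, oil bottle and slide box are within 15 mm of where they stood (value of joint each of red_lever, blue_lever below 0.03 rad and distance of each of objective_mid, oil_mid, slidebox_mid from where it was at the start of the episode below 0.015 m); the robot touches nothing.
It fails at once if the red lever snaps back (outward faster than 3.5 rad/s) instead of being eased out (velocity of joint red_lever below -3.5 rad/s).
It fails at once if the lever is forced (more than 35 N on the blade) (contact force between the fingers and red_blade above 35 N).
It fails at once if the lever is gripped, straddled or drawn in rather than pressed from its outer side (the point between the fingertips is over or inside the blade while they touch it) (contact force between the fingers and red_blade above 1 N and x of the grasp point in the frame of red_blade above -0.003 m).
It fails at once if the fingers press on a bar (more than 2 N) (contact force between the fingers and red_bar above 2 N or contact force between the fingers and blue_bar above 2 N).
It fails at once if the blue lever is moved (more than 0.04 rad), or a bystander is shifted or lifted more than 15 mm (value of joint blue_lever above 0.04 rad or distance of any of objective_mid, oil_mid, slidebox_mid from where it was at the start of the episode above 0.015 m).
It also fails if it takes over 48 s, if anything falls off the work surface, if the arm or the gripper's body presses on something with over 40 N, if the wrist force passes 120 N, or if a joint passes its speed limit or range.

## Working session

There is one attempt and no reset: what is moved stays moved. The work goes in short steps, Python scripts to look and compute and a tool call to move; the robot and the scene stay as the last step left them, time stands still between calls to the robot, and variables do not carry over. Pictures are saved under pics/ and viewed, at most 10 in all, crops included, and the job is handed in when it is done.

Besides the shell and the picture viewer there is one more tool, called after "Emit:" in YAML: its name, and indented under it one key for each argument. carry_out: Moves the arm, as the interface text tells. Its arguments: {"type":"object","properties":{"plan":{"type":"array"},"gripper":{"type":"number"}},"required":["plan"]}

```bash
mkdir -p pics
python3 - <<'E'
from plant import bot
import cv2
for n in("top","side"):
    cv2.imwrite(f"pics/{n}0.png",bot.capture(n)[:,:,::-1])
    m=bot.camera_model(n);print(n,m)
print(bot.get_obs(),bot.grip_point_offset)
E
```

```text
top {'camera_matrix': array([[355.1608372 ,   0.        , 256.69261825],
       [  0.        , 355.1608372 , 187.71444882],
       [  0.        ,   0.        ,   1.        ]]), 'dist': array([-0.10987467,  0.        ,  0.        ,  0.        ,  0.        ]), 'R': array([[ 7.27673297e-02, -9.97348739e-01,  6.39620351e-04],
       [-9.70713796e-01, -7.09712175e-02, -2.29516475e-01],
       [ 2.28953362e-01,  1.60804127e-02, -9.73304566e-01]]), 't': array([-49.96808129, 583.33083335, 768.98016489])}
side {'camera_matrix': array([[479.59255746,   0.        , 249.36524202],
       [  0.        , 479.59255746, 187.12031168],
       [  0.        ,   0.        ,   1.        ]]), 'dist': array([-0.01731563,  0.        ,  0.        ,  0.        ,  0.        ]), 'R': array([[ 8.78916756e-01, -4.76974906e-01, -5.25152257e-04],
       [-3.67183819e-01, -6.75902296e-01, -6.39008709e-01],
       [ 3.04436167e-01,  5.61828288e-01, -7.69199320e-01]]), 't': array([-526.14083162,  248.46358617,  966.31293647])}
{'time': 0.1, 'joint_positions': array([ 1.16703552e+00,  3.42643259e-01,  1.52492774e+00, -4.11289438e-05,
        1.27541067e+00, -1.46046179e-01]), 'dq': array([ 1.29019046e-04, -1.27740372e-03, -3.75428538e-03,  9.79664802e-05,
        2.98538183e-04, -8.15892852e-04]), 'tau': array([ 1.52786553e-03, -4.32000947e+01, -2.44693029e+01,  7.19767646e-02,
        5.26841905e-02, -3.78176628e-05]), 'tool_pos': array([133.67403876, 507.31274982, 226.1173667 ]), 'tcp_rot': array([-3.14021271e+00, -1.63227132e-04,  2.88388991e+00]), 'contact_force': array([ 0.39451528, -0.27982863, -0.22287268]), 'moment': array([-0.00247566,  0.01460276,  0.00255341]), 'finger_force': 0.0, 'grip_width': 91.93860718744318} 18.8
```

View pics/top0.png

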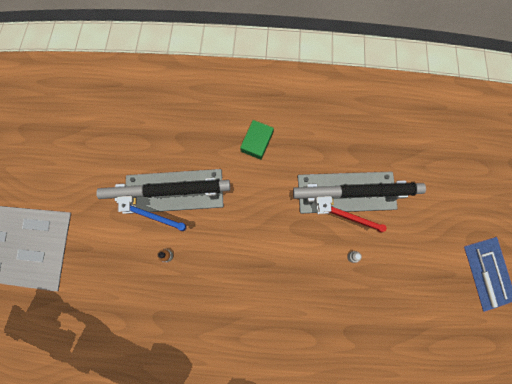

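View pics/side0.png

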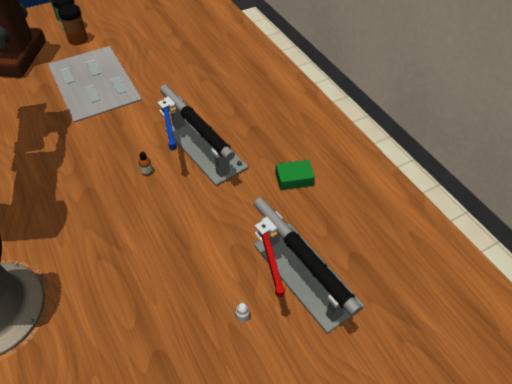

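Top view: the red lever runs from its hinge at about (324,206) to its free end at (383,229). Its bar runs from (292,193) to (425,188), and the objective is at (355,256). The blue handle is on the left, with its lever from (124,205) to (183,227).

```bash
cat > h.py <<'E'
from plant import bot
import cv2, numpy as np
def ray(n,uv,z):
    m=bot.camera_model(n); p=cv2.undistortPoints(np.array([[uv]],float),m["camera_matrix"],m["dist"])[0,0]
    d=m["R"].T@np.array([*p,1]); o=-m["R"].T@m["t"]; return (o+d*(z-o[2])/d[2])[:2]
def proj(n,X):
    m=bot.camera_model(n); return cv2.projectPoints(np.array([X],float),cv2.Rodrigues(m["R"])[0],m["t"],m["camera_matrix"],m["dist"])[0][0,0]
def redpts(n,img):
    i=img.astype(int); k=(i[...,0]>110)&(i[...,1]<60)&(i[...,2]<60)
    v,u=np.nonzero(k); return np.c_[u,v]
E
python3 - <<'E'
from h import *
it=cv2.imread("pics/top0.png")[:,:,::-1]; is_=cv2.imread("pics/side0.png")[:,:,::-1]
a,b=ray("top",(292,193.5),110),ray("top",(425,188),110); print("bar",a,b,np.linalg.norm(a-b),(a+b)/2)
a2,b2=ray("side",(260,203),110),ray("side",(353,301),110); print("barside",a2,b2,np.linalg.norm(a2-b2),(a2+b2)/2)
for n,im in(("top",it),("side",is_)):
    p=redpts(n,im); p=p[p[:,1]>195] if n=="top" else p[p[:,1]>215]
    w=np.array([ray(n,q,118 if n=="top" else 113) for q in p]); c=w.mean(0); u,s,vt=np.linalg.svd(w-c); d=vt[0]*(1 if vt[0][1]<0 else -1)
    t=(w-c)@d; print(n,len(p),"ends",c+d*t.min(),c+d*t.max(),"yaw of -y dir",np.arctan2(d[1],d[0]))
print("hinge",ray("top",(324,205),120),ray("side",(265,228),120))
print("obj",ray("top",(355,256),48),ray("side",(243,306),48), "oil",ray("top",(164,255),65))
for n,im,x,y in(("top",it,275,160),("side",is_,200,190)):
    c=im[y:y+115,x:x+160]; cv2.imwrite(f"pics/{n}c.png",cv2.resize(c,None,fx=5,fy=5,interpolation=2)[:,:,::-1])
E
```

```text
bar [568.03517326 -87.47496873] [ 602.99488076 -393.20966897] 307.7269700215856 [ 585.51502701 -240.34231885]
barside [571.81028007 -96.10515747] [ 609.56772323 -369.99776557] 276.4828842478683 [ 590.68900165 -233.05146152]
top 269 ends [ 537.74599634 -174.83891128] [ 501.77495592 -294.92267834] yaw of -y dir -1.8618398287541422
side 385 ends [ 542.22720418 -166.74021702] [ 503.10969926 -295.81514144] yaw of -y dir -1.8650585048340946
hinge [ 545.11657719 -158.03654424] [ 545.91992698 -162.12901952]
obj [ 443.25362305 -248.18994825] [ 445.0517131  -257.40482687] oil [412.82753633 192.76710682]
```

View pics/topc.png

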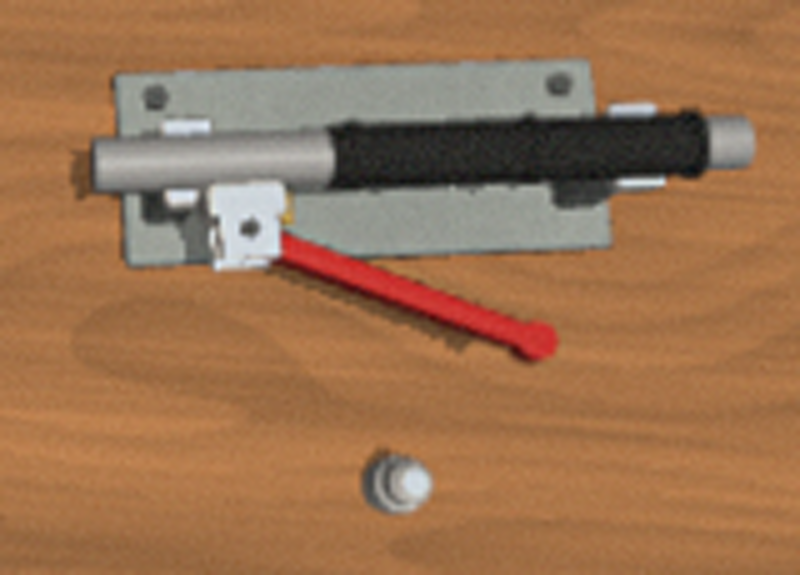

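View pics/sidec.png

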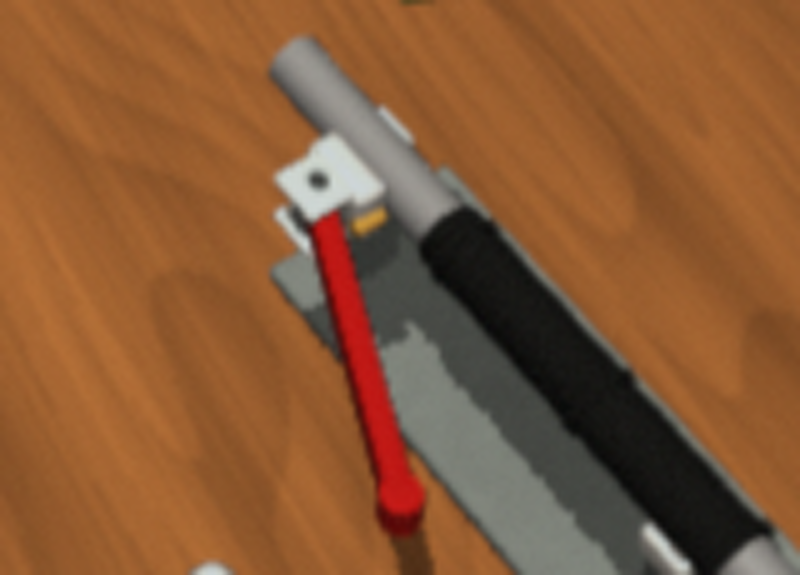

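Both views agree on the geometry:
- The hinge is at about (544,-158).
- The lever points at -1.863 rad, which is 0.40 from the bar.
- The press contact, with the tool's closing line along the blade, is at TCP (500,-249) when the lever is out and (533,-259) at the stop.

The tool yaw already nearly matches. I'll go round at height with the fingers nearly shut.

Emit:
carry_out:
  plan:
    - {"tx": 27, "ty": -31}
    - {"tx": 27, "ty": -31}
    - {"tx": 27, "ty": -31}
    - {"tx": 27, "ty": -31}
    - {"tx": 27, "ty": -31}
    - {"tx": 27, "ty": -31}
    - {"tx": 27, "ty": -31}
    - {"tx": 27, "ty": -31}
    - {"tx": 27, "ty": -31}
    - {"tx": 23, "ty": -28}
    - {}
    - {}
  gripper: 0.9

```text
invalid input at $.plan[0]: expected keys tx, ty, tz, rx, ry, rz
```

Emit:
carry_out:
  plan:
    - {"tx": 6, "ty": -37}
    - {"tx": 6, "ty": -37}
    - {"tx": 6, "ty": -37}
    - {"tx": 6, "ty": -37}
    - {"tx": 6, "ty": -37}
    - {"tx": 6, "ty": -37}
    - {"tx": 6, "ty": -37}
    - {"tx": 6, "ty": -37}
    - {"tx": 6, "ty": -37}
    - {"tx": 6, "ty": -37}
    - {"tx": 6, "ty": -37}
    - {"tx": 5, "ty": -37, "rz": -0.034}

```text
invalid input at $.plan[0]: expected keys tx, ty, tz, rx, ry, rz
```

All keys are required in every row.

Emit:
carry_out:
  plan:
    - {"tx": 33, "ty": -38, "tz": 0, "rx": 0, "ry": 0, "rz": 0}
    - {"tx": 33, "ty": -38, "tz": 0, "rx": 0, "ry": 0, "rz": 0}
    - {"tx": 33, "ty": -38, "tz": 0, "rx": 0, "ry": 0, "rz": 0}
    - {"tx": 33, "ty": -38, "tz": 0, "rx": 0, "ry": 0, "rz": 0}
    - {"tx": 33, "ty": -38, "tz": 0, "rx": 0, "ry": 0, "rz": 0}
    - {"tx": 33, "ty": -38, "tz": 0, "rx": 0, "ry": 0, "rz": 0}
    - {"tx": 33, "ty": -38, "tz": 0, "rx": 0, "ry": 0, "rz": 0}
    - {"tx": 33, "ty": -38, "tz": 0, "rx": 0, "ry": 0, "rz": 0}
    - {"tx": 0, "ty": 0, "tz": 0, "rx": 0, "ry": 0, "rz": 0}
    - {"tx": 0, "ty": 0, "tz": 0, "rx": 0, "ry": 0, "rz": 0}
  gripper: 0.9

```text
time: 1.1
tool_pos: [396.3, 204.8, 226.3]
tcp_rot: [-3.141, -0.001, 2.88]
contact_force: [-0.2, 0.8, -0.3]
grip_width: 16.4
finger_force: 0.0
```

Emit:
carry_out:
  plan:
    - {"tx": 7, "ty": -40, "tz": 0, "rx": 0, "ry": 0, "rz": 0}
    - {"tx": 7, "ty": -40, "tz": 0, "rx": 0, "ry": 0, "rz": 0}
    - {"tx": 7, "ty": -40, "tz": 0, "rx": 0, "ry": 0, "rz": 0}
    - {"tx": 7, "ty": -40, "tz": 0, "rx": 0, "ry": 0, "rz": 0}
    - {"tx": 7, "ty": -40, "tz": 0, "rx": 0, "ry": 0, "rz": 0}
    - {"tx": 7, "ty": -40, "tz": 0, "rx": 0, "ry": 0, "rz": 0}
    - {"tx": 7, "ty": -40, "tz": 0, "rx": 0, "ry": 0, "rz": 0}
    - {"tx": 7, "ty": -40, "tz": 0, "rx": 0, "ry": 0, "rz": 0}
    - {"tx": 7, "ty": -40, "tz": 0, "rx": 0, "ry": 0, "rz": 0}
    - {"tx": 7, "ty": -40, "tz": 0, "rx": 0, "ry": 0, "rz": 0}
    - {"tx": 7, "ty": -45, "tz": 0, "rx": 0, "ry": 0, "rz": -0.03}
    - {"tx": 0, "ty": 0, "tz": 0, "rx": 0, "ry": 0, "rz": 0}

```text
time: 2.3
tool_pos: [474.0, -241.9, 226.1]
tcp_rot: [-3.141, 0.0, 2.852]
contact_force: [0.8, 0.1, 0.6]
grip_width: 9.2
finger_force: 0.0
```

Emit:
carry_out:
  plan:
    - {"tx": 0, "ty": 0, "tz": -20, "rx": 0, "ry": 0, "rz": 0}
    - {"tx": 0, "ty": 0, "tz": -20, "rx": 0, "ry": 0, "rz": 0}
    - {"tx": 0, "ty": 0, "tz": -20, "rx": 0, "ry": 0, "rz": 0}
    - {"tx": 0, "ty": 0, "tz": -20, "rx": 0, "ry": 0, "rz": 0}
    - {"tx": 0, "ty": 0, "tz": -20, "rx": 0, "ry": 0, "rz": 0}
    - {"tx": 0, "ty": 0, "tz": -20, "rx": 0, "ry": 0, "rz": 0}
    - {"tx": 0, "ty": 0, "tz": -9, "rx": 0, "ry": 0, "rz": 0}
    - {"tx": 0, "ty": 0, "tz": 0, "rx": 0, "ry": 0, "rz": 0}
    - {"tx": 0, "ty": 0, "tz": 0, "rx": 0, "ry": 0, "rz": 0}

```text
time: 3.2
tool_pos: [473.7, -238.6, 98.4]
tcp_rot: [-3.142, 0.001, 2.855]
contact_force: [0.7, -0.5, 0.4]
grip_width: 9.5
finger_force: 0.0
```

Run:
```python
from h import *
i=bot.capture("side"); c=i[150:350,170:380]; cv2.imwrite("pics/s1.png",cv2.resize(c,None,fx=2.9,fy=2.9,interpolation=2)[:,:,::-1])
```

```text
(no output)
```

View pics/s1.png

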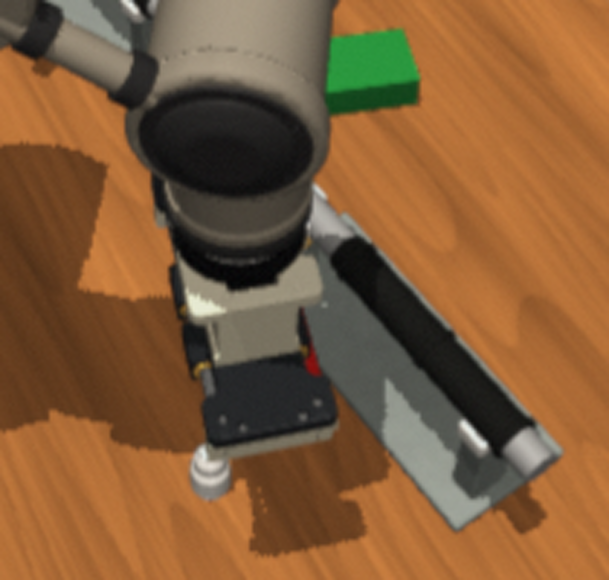

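The gripper hangs outside the lever, with the red tip visible at its right at about (312,362). The objective is clear below-left. I'll approach now.

Emit:
carry_out:
  plan:
    - {"tx": 4, "ty": -2, "tz": 0, "rx": 0, "ry": 0, "rz": 0}
    - {"tx": 4, "ty": -2, "tz": 0, "rx": 0, "ry": 0, "rz": 0}
    - {"tx": 4, "ty": -2, "tz": 0, "rx": 0, "ry": 0, "rz": 0}
    - {"tx": 4, "ty": -2, "tz": 0, "rx": 0, "ry": 0, "rz": 0}
    - {"tx": 3, "ty": -1, "tz": 0, "rx": 0, "ry": 0, "rz": 0}
    - {"tx": 3, "ty": -1, "tz": 0, "rx": 0, "ry": 0, "rz": 0}
    - {"tx": 2, "ty": -1, "tz": 0, "rx": 0, "ry": 0, "rz": 0}
    - {"tx": 1, "ty": 0, "tz": 0, "rx": 0, "ry": 0, "rz": 0}
    - {"tx": 0, "ty": 0, "tz": 0, "rx": 0, "ry": 0, "rz": 0}

```text
time: 4.15
tool_pos: [498.0, -250.3, 97.6]
tcp_rot: [3.141, -0.0, 2.854]
contact_force: [0.7, -0.1, 0.4]
grip_width: 9.1
finger_force: 0.0
```

Emit:
carry_out:
  plan:
    - {"tx": 1, "ty": -0.3, "tz": 0, "rx": 0, "ry": 0, "rz": 0}
    - {"tx": 1, "ty": -0.3, "tz": 0, "rx": 0, "ry": 0, "rz": 0}
    - {"tx": 1, "ty": -0.3, "tz": 0, "rx": 0, "ry": 0, "rz": 0}
    - {"tx": 1, "ty": -0.3, "tz": 0, "rx": 0, "ry": 0, "rz": 0}
    - {"tx": 1, "ty": -0.3, "tz": 0, "rx": 0, "ry": 0, "rz": 0}
    - {"tx": 0, "ty": 0, "tz": 0, "rx": 0, "ry": 0, "rz": 0}
    - {"tx": 0, "ty": 0, "tz": 0, "rx": 0, "ry": 0, "rz": 0}

```text
time: 4.85
tool_pos: [503.0, -251.9, 97.6]
tcp_rot: [3.142, -0.0, 2.854]
contact_force: [-4.8, -1.1, -0.2]
grip_width: 9.1
finger_force: 1.7
```

Contact has been made. Pressing on while turning with the lever.

Emit:
carry_out:
  plan:
    - {"tx": 1.5, "ty": -0.4, "tz": 0, "rx": 0, "ry": 0, "rz": 0.018}
    - {"tx": 1.5, "ty": -0.4, "tz": 0, "rx": 0, "ry": 0, "rz": 0.018}
    - {"tx": 1.5, "ty": -0.4, "tz": 0, "rx": 0, "ry": 0, "rz": 0.018}
    - {"tx": 1.5, "ty": -0.4, "tz": 0, "rx": 0, "ry": 0, "rz": 0.018}
    - {"tx": 1.5, "ty": -0.4, "tz": 0, "rx": 0, "ry": 0, "rz": 0.018}
    - {"tx": 1.5, "ty": -0.4, "tz": 0, "rx": 0, "ry": 0, "rz": 0.018}
    - {"tx": 1.5, "ty": -0.4, "tz": 0, "rx": 0, "ry": 0, "rz": 0.018}
    - {"tx": 1.5, "ty": -0.4, "tz": 0, "rx": 0, "ry": 0, "rz": 0.018}
    - {"tx": 1.5, "ty": -0.4, "tz": 0, "rx": 0, "ry": 0, "rz": 0.018}
    - {"tx": 0, "ty": 0, "tz": 0, "rx": 0, "ry": 0, "rz": 0}
    - {"tx": 0, "ty": 0, "tz": 0, "rx": 0, "ry": 0, "rz": 0}

```text
time: 5.95
tool_pos: [516.3, -256.1, 97.7]
tcp_rot: [-3.141, -0.0, 3.016]
contact_force: [-5.9, -3.3, 0.2]
grip_width: 9.3
finger_force: 2.5
```

Emit:
carry_out:
  plan:
    - {"tx": 1.5, "ty": -0.3, "tz": 0, "rx": 0, "ry": 0, "rz": 0.018}
    - {"tx": 1.5, "ty": -0.3, "tz": 0, "rx": 0, "ry": 0, "rz": 0.018}
    - {"tx": 1.5, "ty": -0.3, "tz": 0, "rx": 0, "ry": 0, "rz": 0.018}
    - {"tx": 1.5, "ty": -0.3, "tz": 0, "rx": 0, "ry": 0, "rz": 0.018}
    - {"tx": 1.5, "ty": -0.3, "tz": 0, "rx": 0, "ry": 0, "rz": 0.018}
    - {"tx": 0, "ty": 0, "tz": 0, "rx": 0, "ry": 0, "rz": 0}
    - {"tx": 0, "ty": 0, "tz": 0, "rx": 0, "ry": 0, "rz": 0}

```text
time: 6.65
tool_pos: [523.7, -257.9, 97.7]
tcp_rot: [-3.14, -0.001, 3.106]
contact_force: [-6.0, -3.1, -0.2]
grip_width: 8.6
finger_force: 2.8
```

Emit:
carry_out:
  plan:
    - {"tx": 1, "ty": -0.1, "tz": 0, "rx": 0, "ry": 0, "rz": 0.012}
    - {"tx": 1, "ty": -0.1, "tz": 0, "rx": 0, "ry": 0, "rz": 0.012}
    - {"tx": 1, "ty": -0.1, "tz": 0, "rx": 0, "ry": 0, "rz": 0.012}
    - {"tx": 1, "ty": -0.1, "tz": 0, "rx": 0, "ry": 0, "rz": 0.012}
    - {"tx": 1, "ty": 0, "tz": 0, "rx": 0, "ry": 0, "rz": 0.01}
    - {"tx": 0, "ty": 0, "tz": 0, "rx": 0, "ry": 0, "rz": 0}
    - {"tx": 0, "ty": 0, "tz": 0, "rx": 0, "ry": 0, "rz": 0}

```text
time: 7.35
tool_pos: [528.7, -258.2, 97.7]
tcp_rot: [-3.141, -0.001, -3.119]
contact_force: [-5.6, -4.6, -0.9]
grip_width: 9.1
finger_force: 2.8
```

Emit:
carry_out:
  plan:
    - {"tx": 0.7, "ty": 0, "tz": 0, "rx": 0, "ry": 0, "rz": 0.007}
    - {"tx": 0.7, "ty": 0, "tz": 0, "rx": 0, "ry": 0, "rz": 0.007}
    - {"tx": 0.6, "ty": 0, "tz": 0, "rx": 0, "ry": 0, "rz": 0.006}
    - {"tx": 0, "ty": 0, "tz": 0, "rx": 0, "ry": 0, "rz": 0}
    - {"tx": 0, "ty": 0, "tz": 0, "rx": 0, "ry": 0, "rz": 0}

```text
time: 7.85
tool_pos: [530.7, -258.3, 97.7]
tcp_rot: [-3.14, -0.001, -3.099]
contact_force: [-6.8, -4.1, -0.6]
grip_width: 9.0
finger_force: 2.9
```

Emit:
carry_out:
  plan:
    - {"tx": 0.5, "ty": 0, "tz": 0, "rx": 0, "ry": 0, "rz": 0.005}
    - {"tx": 0.5, "ty": 0, "tz": 0, "rx": 0, "ry": 0, "rz": 0.005}
    - {"tx": 0, "ty": 0, "tz": 0, "rx": 0, "ry": 0, "rz": 0}
    - {"tx": 0, "ty": 0, "tz": 0, "rx": 0, "ry": 0, "rz": 0}

```text
time: 8.25
tool_pos: [531.4, -258.4, 97.7]
tcp_rot: [-3.141, -0.001, -3.089]
contact_force: [-6.1, -4.2, 0.3]
grip_width: 9.2
finger_force: 3.6
```

Emit:
carry_out:
  plan:
    - {"tx": 0.5, "ty": 0, "tz": 0, "rx": 0, "ry": 0, "rz": 0.005}
    - {"tx": 0.5, "ty": 0, "tz": 0, "rx": 0, "ry": 0, "rz": 0.005}
    - {"tx": 0, "ty": 0, "tz": 0, "rx": 0, "ry": 0, "rz": 0}
    - {"tx": 0, "ty": 0, "tz": 0, "rx": 0, "ry": 0, "rz": 0}

```text
time: 8.65
tool_pos: [531.5, -258.5, 97.7]
tcp_rot: [-3.141, -0.003, -3.08]
contact_force: [-10.7, -4.9, 1.6]
grip_width: 9.3
finger_force: 5.3
```

Position has stalled at x = 531.5 while the force rises to 10.7 N, so the lever is on its stop. A touch more, then hold for over a second.

Emit:
carry_out:
  plan:
    - {"tx": 0.4, "ty": 0, "tz": 0, "rx": 0, "ry": 0, "rz": 0}
    - {"tx": 0, "ty": 0, "tz": 0, "rx": 0, "ry": 0, "rz": 0}
    - {"tx": 0, "ty": 0, "tz": 0, "rx": 0, "ry": 0, "rz": 0}
    - {"tx": 0, "ty": 0, "tz": 0, "rx": 0, "ry": 0, "rz": 0}
    - {"tx": 0, "ty": 0, "tz": 0, "rx": 0, "ry": 0, "rz": 0}
    - {"tx": 0, "ty": 0, "tz": 0, "rx": 0, "ry": 0, "rz": 0}
    - {"tx": 0, "ty": 0, "tz": 0, "rx": 0, "ry": 0, "rz": 0}
    - {"tx": 0, "ty": 0, "tz": 0, "rx": 0, "ry": 0, "rz": 0}
    - {"tx": 0, "ty": 0, "tz": 0, "rx": 0, "ry": 0, "rz": 0}
    - {"tx": 0, "ty": 0, "tz": 0, "rx": 0, "ry": 0, "rz": 0}
    - {"tx": 0, "ty": 0, "tz": 0, "rx": 0, "ry": 0, "rz": 0}
    - {"tx": 0, "ty": 0, "tz": 0, "rx": 0, "ry": 0, "rz": 0}

```text
time: 9.85
tool_pos: [531.6, -258.4, 97.6]
tcp_rot: [-3.141, -0.004, -3.08]
contact_force: [-11.5, -4.3, 3.7]
grip_width: 9.4
finger_force: 6.0
```

Run:
```python
from h import *
for n,z in(("top",118),("side",113)):
    i=bot.capture(n); p=redpts(n,i); p=p[(p[:,1]>195)&(p[:,0]<395)&(p[:,0]>230)]
    if len(p)<15: print(n,len(p)); continue
    w=np.array([ray(n,q,z) for q in p]); c=w.mean(0); d=np.linalg.svd(w-c)[2][0]; d=d*(-np.sign(d[1]))
    e=c+d*((w-c)@d).max(); print(n,len(p),"end",e,"th axis",np.arctan2(d[1],d[0])+1.863,"th end",np.arctan2(e[1]+158,e[0]-544)+1.863)
    c=i[150:300,230:430]; cv2.imwrite(f"pics/{n}2.png",cv2.resize(c,None,fx=3,fy=3,interpolation=2)[:,:,::-1])
print(bot.get_obs()["contact_force"])
```

```text
top 46 end [ 546.81363836 -234.16866168] th axis 0.3308269703541131 th end 0.32912646501298304
side 0
[-11.57018338  -4.31166649   2.62091339]
```

The picture gives a lever angle of 0.33, so it is seated, with 12 N held for over 1.2 s. Easing out along the reverse path.

Emit:
carry_out:
  plan:
    - {"tx": -0.5, "ty": 0, "tz": 0, "rx": 0, "ry": 0, "rz": 0}
    - {"tx": -0.8, "ty": 0, "tz": 0, "rx": 0, "ry": 0, "rz": -0.008}
    - {"tx": -1, "ty": 0, "tz": 0, "rx": 0, "ry": 0, "rz": -0.011}
    - {"tx": -1, "ty": 0, "tz": 0, "rx": 0, "ry": 0, "rz": -0.011}
    - {"tx": -1, "ty": 0.1, "tz": 0, "rx": 0, "ry": 0, "rz": -0.011}
    - {"tx": -1, "ty": 0.1, "tz": 0, "rx": 0, "ry": 0, "rz": -0.011}
    - {"tx": -1, "ty": 0.1, "tz": 0, "rx": 0, "ry": 0, "rz": -0.011}
    - {"tx": -1, "ty": 0.1, "tz": 0, "rx": 0, "ry": 0, "rz": -0.011}
    - {"tx": -1, "ty": 0.2, "tz": 0, "rx": 0, "ry": 0, "rz": -0.011}
    - {"tx": -1, "ty": 0.2, "tz": 0, "rx": 0, "ry": 0, "rz": -0.011}
    - {"tx": -1, "ty": 0.2, "tz": 0, "rx": 0, "ry": 0, "rz": -0.011}
    - {"tx": 0, "ty": 0, "tz": 0, "rx": 0, "ry": 0, "rz": 0}

```text
time: 11.15
tool_pos: [522.6, -256.8, 97.7]
tcp_rot: [-3.141, -0.001, 3.097]
contact_force: [-6.9, -3.0, 1.4]
grip_width: 8.9
finger_force: 3.0
```

Emit:
carry_out:
  plan:
    - {"tx": -1, "ty": 0.2, "tz": 0, "rx": 0, "ry": 0, "rz": -0.012}
    - {"tx": -1, "ty": 0.2, "tz": 0, "rx": 0, "ry": 0, "rz": -0.012}
    - {"tx": -1, "ty": 0.2, "tz": 0, "rx": 0, "ry": 0, "rz": -0.012}
    - {"tx": -1, "ty": 0.2, "tz": 0, "rx": 0, "ry": 0, "rz": -0.012}
    - {"tx": -1, "ty": 0.3, "tz": 0, "rx": 0, "ry": 0, "rz": -0.012}
    - {"tx": -1, "ty": 0.3, "tz": 0, "rx": 0, "ry": 0, "rz": -0.012}
    - {"tx": -1, "ty": 0.3, "tz": 0, "rx": 0, "ry": 0, "rz": -0.012}
    - {"tx": -1, "ty": 0.3, "tz": 0, "rx": 0, "ry": 0, "rz": -0.012}
    - {"tx": -1, "ty": 0.3, "tz": 0, "rx": 0, "ry": 0, "rz": -0.012}
    - {"tx": -1, "ty": 0.3, "tz": 0, "rx": 0, "ry": 0, "rz": -0.012}
    - {"tx": -1, "ty": 0.3, "tz": 0, "rx": 0, "ry": 0, "rz": -0.012}
    - {"tx": 0, "ty": 0, "tz": 0, "rx": 0, "ry": 0, "rz": 0}

```text
time: 12.35
tool_pos: [511.8, -253.6, 97.7]
tcp_rot: [-3.141, -0.001, 2.965]
contact_force: [-5.8, -0.4, 0.1]
grip_width: 9.3
finger_force: 2.5
```

Emit:
carry_out:
  plan:
    - {"tx": -1, "ty": 0.3, "tz": 0, "rx": 0, "ry": 0, "rz": -0.012}
    - {"tx": -1, "ty": 0.3, "tz": 0, "rx": 0, "ry": 0, "rz": -0.012}
    - {"tx": -1, "ty": 0.3, "tz": 0, "rx": 0, "ry": 0, "rz": -0.012}
    - {"tx": -1, "ty": 0.3, "tz": 0, "rx": 0, "ry": 0, "rz": -0.012}
    - {"tx": -1, "ty": 0.3, "tz": 0, "rx": 0, "ry": 0, "rz": -0.012}
    - {"tx": -1, "ty": 0.3, "tz": 0, "rx": 0, "ry": 0, "rz": -0.012}
    - {"tx": -1, "ty": 0.3, "tz": 0, "rx": 0, "ry": 0, "rz": -0.012}
    - {"tx": -1, "ty": 0.3, "tz": 0, "rx": 0, "ry": 0, "rz": -0.008}
    - {"tx": -1, "ty": 0.3, "tz": 0, "rx": 0, "ry": 0, "rz": 0}
    - {"tx": -1, "ty": 0.3, "tz": 0, "rx": 0, "ry": 0, "rz": 0}
    - {"tx": 0, "ty": 0, "tz": 0, "rx": 0, "ry": 0, "rz": 0}
    - {"tx": 0, "ty": 0, "tz": 0, "rx": 0, "ry": 0, "rz": 0}

```text
time: 13.55
tool_pos: [502.2, -250.1, 97.7]
tcp_rot: [3.141, -0.0, 2.873]
contact_force: [-2.7, 2.2, -0.3]
grip_width: 9.4
finger_force: 1.8
```

Emit:
carry_out:
  plan:
    - {"tx": -0.7, "ty": 0.2, "tz": 0, "rx": 0, "ry": 0, "rz": -0.006}
    - {"tx": -0.7, "ty": 0.2, "tz": 0, "rx": 0, "ry": 0, "rz": -0.006}
    - {"tx": -0.7, "ty": 0.2, "tz": 0, "rx": 0, "ry": 0, "rz": -0.006}
    - {"tx": -0.7, "ty": 0.2, "tz": 0, "rx": 0, "ry": 0, "rz": 0}
    - {"tx": -0.7, "ty": 0.2, "tz": 0, "rx": 0, "ry": 0, "rz": 0}
    - {"tx": -0.7, "ty": 0.2, "tz": 0, "rx": 0, "ry": 0, "rz": 0}
    - {"tx": -0.7, "ty": 0.2, "tz": 0, "rx": 0, "ry": 0, "rz": 0}
    - {"tx": -0.7, "ty": 0.2, "tz": 0, "rx": 0, "ry": 0, "rz": 0}
    - {"tx": 0, "ty": 0, "tz": 0, "rx": 0, "ry": 0, "rz": 0}

```text
time: 14.45
tool_pos: [496.9, -249.2, 98.0]
tcp_rot: [-3.141, 0.001, 2.855]
contact_force: [0.6, -0.1, -0.3]
grip_width: 9.4
finger_force: 0.0
```

Emit:
carry_out:
  plan:
    - {"tx": -2, "ty": 0.6, "tz": 0, "rx": 0, "ry": 0, "rz": 0}
    - {"tx": -4, "ty": 1, "tz": 0, "rx": 0, "ry": 0, "rz": 0}
    - {"tx": -6, "ty": 2, "tz": 0, "rx": 0, "ry": 0, "rz": 0}
    - {"tx": -6, "ty": 2, "tz": 0, "rx": 0, "ry": 0, "rz": 0}
    - {"tx": -6, "ty": 2, "tz": 0, "rx": 0, "ry": 0, "rz": 0}
    - {"tx": 0, "ty": 0, "tz": 20, "rx": 0, "ry": 0, "rz": 0}
    - {"tx": 0, "ty": 0, "tz": 25, "rx": 0, "ry": 0, "rz": 0}
    - {"tx": 0, "ty": 0, "tz": 25, "rx": 0, "ry": 0, "rz": 0}
    - {"tx": 0, "ty": 0, "tz": 25, "rx": 0, "ry": 0, "rz": 0}
    - {"tx": 0, "ty": 0, "tz": 20, "rx": 0, "ry": 0, "rz": 0}
    - {"tx": 0, "ty": 0, "tz": 0, "rx": 0, "ry": 0, "rz": 0}
    - {"tx": 0, "ty": 0, "tz": 0, "rx": 0, "ry": 0, "rz": 0}

```text
time: 15.65
tool_pos: [472.2, -241.1, 212.4]
tcp_rot: [3.142, 0.0, 2.855]
contact_force: [-0.1, -0.1, -0.6]
grip_width: 9.0
finger_force: 0.0
```

Emit:
carry_out:
  plan:
    - {"tx": -10, "ty": 40, "tz": 0, "rx": 0, "ry": 0, "rz": 0}
    - {"tx": -10, "ty": 40, "tz": 0, "rx": 0, "ry": 0, "rz": 0}
    - {"tx": -10, "ty": 40, "tz": 0, "rx": 0, "ry": 0, "rz": 0}
    - {"tx": -10, "ty": 40, "tz": 0, "rx": 0, "ry": 0, "rz": 0}
    - {"tx": -10, "ty": 40, "tz": 0, "rx": 0, "ry": 0, "rz": 0}
    - {"tx": 0, "ty": 0, "tz": 0, "rx": 0, "ry": 0, "rz": 0}
    - {"tx": 0, "ty": 0, "tz": 0, "rx": 0, "ry": 0, "rz": 0}
    - {"tx": 0, "ty": 0, "tz": 0, "rx": 0, "ry": 0, "rz": 0}

```text
time: 16.45
tool_pos: [422.6, -41.9, 212.1]
tcp_rot: [-3.141, -0.001, 2.854]
contact_force: [0.9, -0.1, -0.4]
grip_width: 9.1
finger_force: 0.0
```

Run:
```python
from h import *
i=bot.capture("top"); cv2.imwrite("pics/top3.png",i[:,:,::-1])
p=redpts("top",i); p=p[(p[:,1]>195)&(p[:,0]>230)]
w=np.array([ray("top",q,118) for q in p]); c=w.mean(0); d=np.linalg.svd(w-c)[2][0]; d=d*(-np.sign(d[1]))
print(len(p),"theta",np.arctan2(d[1],d[0])+1.862,"end",c+d*((w-c)@d).max(),bot.get_obs()["contact_force"])
```

```text
263 theta -0.002949185895485318 end [ 501.68077453 -294.89491346] [0.07685986 0.16719162 1.02953717]
```

View pics/top3.png

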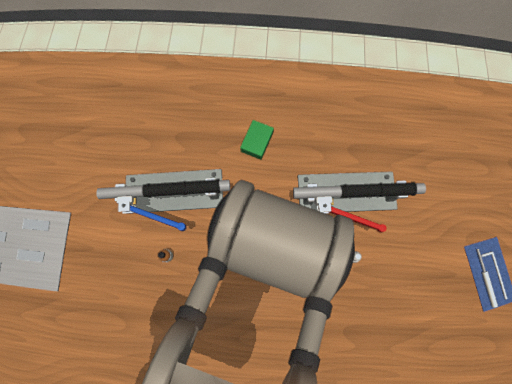

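The red lever is fully out again, with its tip back at (383,229). The blue lever, oil bottle (165,255), slide box (257,139) and objective (edge visible at 357,257) are unmoved, and the arm is clear.

```bash
python3 -c "
from plant import bot
print(bot.close_job())"
```

```text
the job is handed in; nothing more can be done
None
```

I pressed the red lever to its stop at about 12 N, held it there for over a second, eased it fully back out and moved clear; the last picture shows nothing else moved. The job is handed in, and no verdict came back.

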